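# Shut one valve on the air manifold and vent its line

### The arm

A 6-joint arm with a two-finger parallel gripper is mounted at the origin on a cart in front of the work surface, level with it; the furniture and walls round the work are solid. World frame = base frame: x ahead of the robot, y to its left, z up, the work surface at z = 0. Lengths are in m, angles in rad, forces in N, time in s.
With the tool pointing down it reaches from about 0.3 to 0.875 m from the base axis. Payload 6.4 kg.
Tool frame: the origin (TCP) lies midway between the tips of the shut fingers; the grasp point (between the pads) lies 19 mm behind it (ctrl.pinch_z is the distance from the TCP to the grasp point, in m); z points along the fingers, y is the line along which they close (so a half turn about z gives the same grasp; the last joint's range is limited). The gripper opens to 85 mm and grips with 20 to 120 N. Pads are 22 mm wide; open, the fingers measure 114 mm over their backs; the gripper's body (76 mm by 85 mm) begins 54 mm behind the grasp point. The pads swing forward as they close: fully open they stand 13 mm farther back than shut.
Start: joints at [1.076, 0.181, 1.607, -0, 1.354, -0.206], TCP at [0.164, 0.551, 0.231] pointing down, gripper open.
Joint ranges: [-2.99, 2.99], [-0.89, 2.07], [0.3, 2.58], [-1.14, 4.28], [0, 2.63], [-3.12, 3.12]. Speed limits (rad/s): [2.57, 2.57, 3.01, 3.14, 3.14, 3.14].

### API

Orientations are given as a unit quaternion [w, x, y, z].
In Python, from bench import ctrl gives the robot as it stands.
- The arm moves only by the tool apply_moves, never from a script. Its argument "moves" is a list of rows, each an object with "jaw": the opening, from 0 (shut) to 1 (fully open); "offset": the shift along the tool's x, y, z in mm, a list of three; "rot": the turn, a rotation vector about the tool's x, y, z in degrees, a list of three. In form: [{"jaw": jaw, "offset": [dx, dy, dz], "rot": [ax, ay, az]}, ...]. A call has exactly 5 rows; each row shifts and turns the commanded pose from where the row before left it, along the tool's axes as they then stand; what a row does not reach is not made up. A row lasts 1/8 s, in which the tool goes at most 62.5 mm and 10.7 degrees, less where a joint would pass 70% of its speed; a pose out of reach is approached as far as the arm can. A call is refused whole if a number of a shift passes 62.5 or a number of a turn 10.7, either way. A call with a gripper value outside its range is refused whole. The fingers move at their own pace and stop on an object; the grip force is fixed at half the most. Time passes only in rows, so rows that do not move let the fingers close, or fill a call up. It gives the time, the measured TCP pose, the force, the opening and the grip force at its end, in the units of the state.
- ctrl.get_obs(): the state, without advancing time (a new reading comes with each control period).
- ctrl.camera(name): name is "side" or "top" or "wrist"; returns (picture, depth): 480x640x3 uint8, red, green, blue; 480x640 float32, m along the optical axis (not along the pixel's ray), 0 where there is no reading.
- ctrl.camera_params(name): a dict with "K" (3x3 intrinsics, pixels), "dist" ([k1, k2, p1, p2, k3] as OpenCV has them; the pictures are not rectified), "cam_to_world" (4x4, takes a point from camera to world coordinates); the wrist camera has in their place "mount" (4x4, takes a point from camera to tool coordinates, whose origin is the TCP and whose axes are the flange's). Camera axes: x right, y down, z forward; pixel columns grow to the right and rows downward; lengths in m; the calibration is good to about 2 mm. A picture is of the moment at which its call begins: read the wrist's pose just before it. camera_params takes no time and is no camera call.
- ctrl.hand_in(): hands the job in; it is judged then, once.
Trained networks look in the newest picture that a camera, given by its name, has taken for a name from the list of things; names that differ only in an ending like _2 or _b are one class to them, and where a whole thing is asked for, a point or a joint stands for the part that bears it (a point fixed in the world has none). Each returns a list of dicts, best first, with "score" (0 to 1); they miss things now and then, are a little off and sometimes report something else, mostly with a low value. They report only what shows in the picture. A call takes as long as a camera call.
- ctrl.outline_of(camera, target): "region" (480x640 bool, what is visible of it) and "position" ([column, row] in pixels, amid what is visible of it).
The state is a dict: "time_s": time; "q": joint angles; "dq": joint speeds; "joint_efforts": joint torques, N m; "eef_pos": TCP position; "eef_rot": TCP orientation; "wrist_force": force on the tool from outside, world axes, zero at the start; "torque": the same for the moment, N m; "opening": opening from 0.0 (shut) to 1.0 (fully open); "grasp_force": force on a finger pad.
Only numpy, scipy, OpenCV 4.12 (cv2) and the standard library are available. Lean on these libraries where they do the work, as an engineer would, in place of code of your own. Each camera call takes 0.05 s, during which the arm holds its last target. There are 200 camera calls.

### The job

Shut off the red valve on the air manifold: turn its knob clockwise until you feel it land on its seat, then nip it up to about 0.35 N m and no more than 0.4, or the soft seat is ruined. The neighbouring knobs are live, so don't brush or turn them, and leave the things on the bench alone. Once it is shut, gently push the black vent button at the end of the manifold fully in, keep it in for half a second, and let it come out again.

Things in the scene. Friction and masses are not known exactly. Their poses are not given: they have to be found in the camera images.
- red_grip (a point): Point on the red bar knob's vertical turning axis, 32 mm above its underside (90 mm above the bench), where it is best gripped. Round skirt 34 mm across, 6 mm high, carrying an upright bar 34 mm long and 13 mm thick whose top is 15 mm above this point. x along the bar toward the white pointer, y across its flat faces, z up.
- red_pointer (a point): Tip of the white line on top of the red knob, 16 mm from its axis; goes round with it. The stem lands on its seat after 0.5 to 1.2 rad of further clockwise turning (seen from above) from where it stands at first; where cannot be seen and differs each time. Up to there the knob turns at about 0.03 N m.
- red_seat (a joint): How far the red valve's soft seat is squeezed (rad of knob turn past landing; it stays when let go): 0 until the stem lands, then it gives only above 0.25 N m about the knob's axis, by 0.25 rad per further N m (0.3 N m: 0.0125; 0.35: 0.025; 0.4: 0.0375; 0.49: 0.06 rad). The peak counts: while moving it can exceed the reading at rest by some 0.08 N m.
- vent_button (a joint): Travel of the vent button: 0 out, 0.006 m fully in; spring-loaded, fully in takes 6 N.
- vent_button_top (a point): Centre of the top of the black vent button (24 mm across, in a round steel housing on a brass post near the end of the manifold), pressed straight down; 82 mm above the bench, 6 mm proud of its housing; z up.
- manifold: Fixed aluminium bar 52 x 346 x 32 mm (x, y, z), bolted down; origin mid-underside, y along it. Brass valves with bar knobs (red, blue, yellow, green, in any order) stand on it at y = 128, 64, 0, -64 mm, the vent button at y = -134 mm; brass outlets on the -x side. Neighbouring knobs begin 47 mm from the red knob's axis.
- blue_valve: Brass valve with the blue bar knob, a neighbour of the same shape and height as the red one; origin on its vertical axis, 34 mm above the bench (the knob's top is 71 mm higher). Not to be touched.
- blue_pointer (a point): Tip of the white line on the blue knob, 16 mm from its axis.
- yellow_valve: Brass valve with the yellow bar knob, a neighbour of the same shape and height as the red one; origin on its vertical axis, 34 mm above the bench (the knob's top is 71 mm higher). Not to be touched.
- yellow_pointer (a point): Tip of the white line on the yellow knob, 16 mm from its axis.
- green_valve: Brass valve with the green bar knob, a neighbour of the same shape and height as the red one; origin on its vertical axis, 34 mm above the bench (the knob's top is 71 mm higher). Not to be touched.
- green_pointer (a point): Tip of the white line on the green knob, 16 mm from its axis.
- pliers: Loose red-handled pliers lying on the bench, a bystander; origin at its underside.
- measure: Loose yellow tape measure lying on the bench, a bystander; origin at its underside.
- spanner: Loose open-ended spanner lying on the bench, a bystander; origin at its underside.
- tape: Loose roll of black tape lying on the bench, a bystander; origin at its underside.

How it is judged:
By the outcome, as a careful person would: the job done as asked, in the order asked, and still so for the second after the job is handed in, with the robot touching nothing.
It also fails if it takes over 70 s, if anything falls off the work surface, if the arm or the gripper's body presses on something with over 40 N, if the wrist force passes 120 N, or if a joint passes its speed limit or range.

## Working session

There is one attempt and no reset: what is moved stays moved. The work goes in short steps, Python scripts to look and compute and a tool call to move; the robot and the scene stay as the last step left them, time stands still between calls to the robot, and variables do not carry over. Pictures are saved under pics/ and viewed, at most 10 in all, crops included, and the job is handed in when it is done.

Besides the shell and the picture viewer there is one more tool, called in YAML: its name, and indented under it one key for each argument. apply_moves: Moves the arm, as the interface text tells. Its arguments: {"type":"object","properties":{"moves":{"type":"array"}},"required":["moves"]}

```bash
mkdir -p pics
cat > h.py <<'E'
import numpy as np, cv2
from bench import ctrl
from scipy.spatial.transform import Rotation as R
def ray(cam,uv,T):
    p=ctrl.camera_params(cam)
    n=cv2.undistortPoints(np.array([[uv]],float),np.array(p["K"]),np.array(p["dist"]))[0,0]
    d=T[:3,:3]@np.array([n[0],n[1],1.]); return T[:3,3],d
def camT(cam,obs=None):
    p=ctrl.camera_params(cam)
    if "cam_to_world" in p: return np.array(p["cam_to_world"])
    q=np.array(obs["eef_rot"]); T=np.eye(4); T[:3,:3]=R.from_quat(q[[1,2,3,0]]).as_matrix(); T[:3,3]=obs["eef_pos"]
    return T@np.array(p["mount"])
def atz(cam,uv,z,T):
    o,d=ray(cam,uv,T); return o+d*(z-o[2])/d[2]
E
cat > a.py <<'E'
from h import *
o=ctrl.get_obs(); print({k:np.round(v,3) for k,v in o.items()})
ims=[]
for c in ("side","top"):
    im,_=ctrl.camera(c); T=camT(c); print(c,np.round(T[:3,3],3)); ims.append(im)
    for t,z in (("red_grip",.1),("red_pointer",.105),("blue_pointer",.105),("yellow_pointer",.105),("green_pointer",.105),("vent_button_top",.082),("manifold",.032),("pliers",.01),("measure",.02),("spanner",.005),("tape",.01)):
        for r in ctrl.outline_of(c,t)[:2]: print(t,round(r["score"],2),np.round(r["position"]),np.round(atz(c,r["position"],z,T),3), r["region"].sum())
    cv2.imwrite(f"pics/{c}0.png",im[:,:,::-1])
E
python3 a.py
```

```text
{'time_s': np.float64(0.0), 'q': array([ 1.076,  0.182,  1.608, -0.   ,  1.354, -0.206]), 'dq': array([-0.   ,  0.001, -0.002, -0.001,  0.001,  0.002]), 'joint_efforts': array([-1.0000e-03, -4.4486e+01, -3.5134e+01, -0.0000e+00,  9.0000e-03,
       -0.0000e+00]), 'eef_pos': array([0.163, 0.551, 0.23 ]), 'eef_rot': array([-0.   ,  0.144,  0.99 , -0.001]), 'wrist_force': array([ 0.13 ,  0.209, -0.725]), 'torque': array([-0.036,  0.036,  0.02 ]), 'grasp_force': np.float64(0.0), 'opening': np.float64(1.001)}
side [0.434 1.069 0.955]
red_grip 0.77 [292. 276.] [0.557 0.093 0.1  ] 261
red_pointer 0.69 [293. 275.] [0.553 0.094 0.105] 281
red_pointer 0.66 [286. 299.] [0.561 0.17  0.105] 409
blue_pointer 0.65 [307. 239.] [ 0.534 -0.033  0.105] 259
yellow_pointer 0.83 [287. 292.] [0.56  0.151 0.105] 254
green_pointer 0.76 [298. 252.] [0.55  0.017 0.105] 258
green_pointer 0.63 [308. 236.] [ 0.532 -0.046  0.105] 300
manifold 0.85 [299. 301.] [0.541 0.099 0.032] 1851
manifold 0.61 [318. 186.] [ 0.531 -0.374  0.032] 230
pliers 0.95 [377. 375.] [0.37  0.278 0.01 ] 943
pliers 0.24 [291. 274.] [ 0.573 -0.017  0.01 ] 281
measure 0.98 [382. 206.] [ 0.351 -0.305  0.02 ] 487
spanner 0.77 [224. 285.] [0.727 0.028 0.005] 446
tape 0.77 [316. 188.] [ 0.539 -0.397  0.01 ] 241
top [ 0.453 -0.023  1.392]
blue_pointer 0.74 [297. 238.] [ 0.547 -0.003  0.105] 141
blue_pointer 0.45 [321. 240.] [ 0.543 -0.063  0.105] 128
yellow_pointer 0.72 [248. 231.] [0.566 0.117 0.105] 144
green_pointer 0.69 [298. 237.] [ 0.55  -0.007  0.105] 113
manifold 0.85 [304. 243.] [ 0.539 -0.021  0.032] 2460
pliers 0.72 [190. 313.] [0.36  0.279 0.01 ] 656
measure 0.86 [417. 304.] [ 0.376 -0.316  0.02 ] 521
measure 0.49 [322. 243.] [ 0.54  -0.068  0.02 ] 176
spanner 0.63 [283. 176.] [0.722 0.034 0.005] 531
spanner 0.57 [248. 234.] [0.567 0.126 0.005] 144
tape 0.82 [438. 243.] [ 0.537 -0.378  0.01 ] 208
tape 0.63 [249. 230.] [0.577 0.124 0.01 ] 170
```

Run:
```python
import cv2,numpy as np
from h import *
a=cv2.imread("pics/side0.png")[200:340,200:400];b=cv2.imread("pics/top0.png")[190:290,210:410]
cv2.imwrite("pics/c0.png",np.vstack([cv2.resize(a,(700,300*7//7),interpolation=3) if 0 else cv2.resize(a,None,fx=2.3,fy=2.3,interpolation=2),cv2.resize(b,None,fx=2.3,fy=2.3,interpolation=2)]))
print(ctrl.camera_params("wrist"))
```

```text
{'K': array([[407.9391694 ,   0.        , 324.41573947],
       [  0.        , 407.9391694 , 240.24036251],
       [  0.        ,   0.        ,   1.        ]]), 'dist': array([-0.09138081,  0.        ,  0.        ,  0.        ,  0.        ]), 'mount': array([[ 1.09239703e-03, -9.54634097e-01, -2.97779359e-01,
         7.57262920e-02],
       [ 9.99999384e-01,  9.84687330e-04,  5.11722037e-04,
        -6.23230006e-04],
       [-1.95287743e-04, -2.97779735e-01,  9.54634585e-01,
        -1.41589277e-01],
       [ 0.00000000e+00,  0.00000000e+00,  0.00000000e+00,
         1.00000000e+00]])}
```

View pics/c0.png

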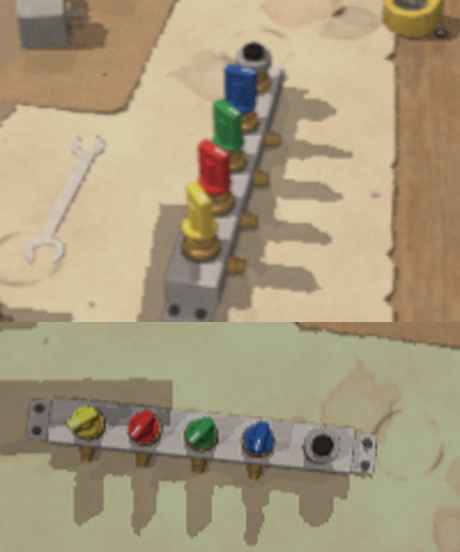

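apply_moves:
  moves:
    - {"jaw":1,"offset":[-49,-36,0],"rot":[0,0,0]}
    - {"jaw":1,"offset":[-49,-36,0],"rot":[0,0,0]}
    - {"jaw":1,"offset":[-49,-36,0],"rot":[0,0,0]}
    - {"jaw":1,"offset":[-49,-36,0],"rot":[0,0,0]}
    - {"jaw":1,"offset":[-49,-36,0],"rot":[0,0,0]}

```text
time_s: 1.82
eef_pos: [0.3483, 0.3074, 0.2316]
eef_rot: [0.0, 0.144, 0.99, 0.0]
wrist_force: [0.8, -0.1, 0.5]
opening: 1.0
grasp_force: 0.0
```

apply_moves:
  moves:
    - {"jaw":1,"offset":[-49,-36,0],"rot":[0,0,0]}
    - {"jaw":1,"offset":[-49,-36,0],"rot":[0,0,0]}
    - {"jaw":1,"offset":[-49,-36,0],"rot":[0,0,0]}
    - {"jaw":1,"offset":[-40,-36,0],"rot":[0,0,0]}
    - {"jaw":1,"offset":[0,0,0],"rot":[0,0,0]}

```text
time_s: 2.45
eef_pos: [0.4873, 0.1145, 0.2314]
eef_rot: [0.0, 0.147, 0.989, -0.0]
wrist_force: [0.7, -0.6, 0.4]
opening: 1.002
grasp_force: 0.0
```

```bash
cat > b.py <<'E'
from h import *
import sys
o=ctrl.get_obs(); print({k:np.round(o[k],4) for k in ("time_s","q","eef_pos","eef_rot","wrist_force","torque")})
T=camT("wrist",o); im,dep=ctrl.camera("wrist")
for t,z in (("red_grip",.098),("red_pointer",.105),("yellow_pointer",.1),("green_pointer",.1),("blue_pointer",.1),("vent_button_top",.082)):
    for r in ctrl.outline_of("wrist",t)[:2]: 
        m=r["region"]&(dep>0); v,u=np.nonzero(m)
        P=np.array([ray("wrist",(a,b),T)[0]+ray("wrist",(a,b),T)[1]*dep[b,a] for a,b in zip(u[::5],v[::5])])
        tp=P[P[:,2]>P[:,2].max()-.006]
        print(t,round(r["score"],2),np.round(r["position"]),np.round(atz("wrist",r["position"],z,T),4), m.sum(),"top",np.round(tp.mean(0),4),round(P[:,2].max(),4))
cv2.imwrite(f"pics/{sys.argv[1]}.png",im[:,:,::-1])
E
python3 b.py w1
```

```text
{'time_s': np.float64(2.45), 'q': array([-6.4000e-03,  1.1900e-02,  1.7905e+00, -6.0000e-04,  1.3386e+00,
       -1.2830e+00]), 'eef_pos': array([0.4873, 0.1145, 0.2314]), 'eef_rot': array([ 3.000e-04,  1.465e-01,  9.892e-01, -3.000e-04]), 'wrist_force': array([ 0.7122, -0.6049,  0.3561]), 'torque': array([-0.0097,  0.0828, -0.0229])}
red_grip 0.69 [288. 318.] [0.5479 0.0671 0.098 ] 1694 top [0.5567 0.0614 0.1034] 0.1052
red_grip 0.63 [ 68. 352.] [ 0.5278 -0.1167  0.098 ] 660 top [ 0.5352 -0.1334  0.0804] 0.0824
red_pointer 0.9 [286. 314.] [0.5405 0.0682 0.105 ] 1654 top [0.5566 0.0617 0.1036] 0.1056
red_pointer 0.49 [496.  29.] [0.395  0.2522 0.105 ] 3548 top [0.3895 0.289  0.0087] 0.0126
yellow_pointer 0.67 [367. 310.] [0.5576 0.1257 0.1   ] 1895 top [0.564  0.1244 0.1033] 0.1053
yellow_pointer 0.46 [136. 335.] [ 0.5275 -0.0515  0.1   ] 1302 top [0.4645 0.0626 0.2542] 0.2542
green_pointer 0.58 [218. 322.] [0.535  0.0154 0.1   ] 1127 top [0.479 0.072 0.244] 0.2445
blue_pointer 0.95 [136. 337.] [ 0.5296 -0.0524  0.1   ] 1436 top [0.4603 0.0676 0.2841] 0.2841
vent_button_top 0.67 [ 68. 351.] [ 0.5332 -0.1306  0.082 ] 616 top [ 0.5351 -0.1335  0.0804] 0.0824
```

View pics/w1.png

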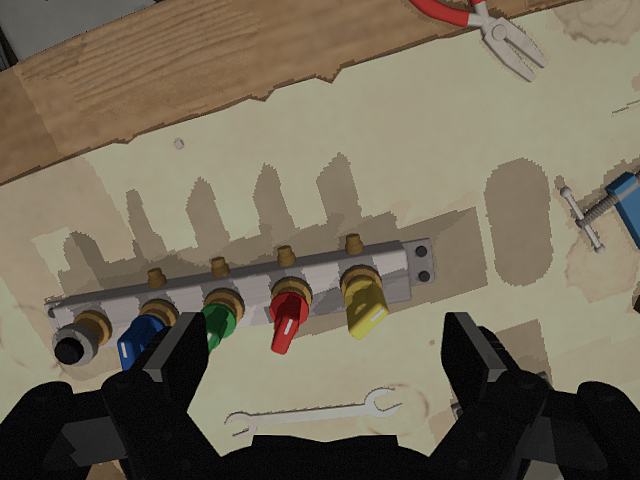

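```bash
cat > c.py <<'E'
from h import *
import sys
o=ctrl.get_obs();T=camT("wrist",o); im,dep=ctrl.camera("wrist")
r=ctrl.outline_of("wrist","red_grip")[0]; print(r["score"],np.round(r["position"]))
u0,v0=map(int,r["position"]); hsv=cv2.cvtColor(im,cv2.COLOR_RGB2HSV)
P=[];W=[]
for v in range(v0-70,min(480,v0+71)):
    for u in range(u0-70,u0+71):
        if dep[v,u]<=0: continue
        a,d=ray("wrist",(u,v),T); p=a+d*dep[v,u]
        if p[2]<.100 or p[2]>.108: continue
        h,s,x=map(int,hsv[v,u])
        if s>120 and (h<8 or h>172): P.append(p)
        elif s<90 and x>140: W.append(p)
P=np.array(P);W=np.array(W); A=np.vstack([P,W]) if len(W) else P
(c,sz,an)=cv2.minAreaRect((A[:,:2]*1000).astype(np.float32)); print(len(P),len(W),"rect",np.round(c,1),np.round(sz,1),round(an,1))
w,V=np.linalg.eigh(np.cov(A[:,:2].T)); ax=V[:,1]
if len(W): 
    wc=W.mean(0); ax=ax*np.sign(ax@(wc[:2]-A.mean(0)[:2])); print("white",np.round(wc,4))
yaw=np.degrees(np.arctan2(ax[1],ax[0]))
q=np.array(o["eef_rot"]);M=R.from_quat(q[[1,2,3,0]]).as_matrix()
print("mean",np.round(A.mean(0),4),"bar yaw",round(yaw,1),"tool y yaw",np.round(np.degrees(np.arctan2(M[1,1],M[0,1])),1), "red px",u0,v0)
print("tool offset mm to centre",np.round(1000*M.T@(np.r_[np.array(c)/1000,.09]-o["eef_pos"]),1))
if len(sys.argv)>1: cv2.imwrite(f"pics/{sys.argv[1]}.png",im[:,:,::-1])
E
python3 c.py
```

```text
0.56 [280. 320.]Traceback (most recent call last):
  File "c.py", line 10, in <module>
    a,d=ray("wrist",(u,v),T); p=a+d*dep[v,u]
        ~~~^^^^^^^^^^^^^^^^^
  File "h.py", line 5, in ray
    p=ctrl.camera_params(cam)
ValueError: time passes only in moves, steps and waits
```

```bash
sed -i 's/^def ray/_c={}\ndef par(c):\n    if c not in _c: _c[c]=ctrl.camera_params(c)\n    return _c[c]\ndef ray/; s/p=ctrl.camera_params(cam)/p=par(cam)/' h.py; python3 c.py
```

```text
0.64 [282. 320.]
607 59 rect [557.6  61. ] [13.  34.2] 52.1
white [0.5531 0.0645 0.1039]
mean [0.5567 0.0615 0.1035] bar yaw 142.0 tool y yaw 73.6 red px 282 320
tool offset mm to centre [-85.7 -34.6 141.4]
```

apply_moves:
  moves:
    - {"jaw":0.4,"offset":[-43,-17,0],"rot":[0,0,0]}
    - {"jaw":0.4,"offset":[-43,-17,0],"rot":[0,0,0]}
    - {"jaw":0.4,"offset":[0,0,30],"rot":[0,0,10.7]}
    - {"jaw":0.4,"offset":[0,0,45],"rot":[0,0,10.7]}
    - {"jaw":0.4,"offset":[0,0,25],"rot":[0,0,0]}

```text
time_s: 3.62
eef_pos: [0.557, 0.0607, 0.1288]
eef_rot: [-0.002, 0.326, 0.945, -0.0]
wrist_force: [-0.4, -0.1, 0.3]
opening: 0.399
grasp_force: 0.0
```

```bash
python3 c.py w2
```

```text
0.86 [328. 271.]
1745 156 rect [558.   60.9] [12.8 33.8] 52.7
white [0.5515 0.0662 0.1044]
mean [0.5572 0.0616 0.1036] bar yaw 142.5 tool y yaw 51.9 red px 328 271
tool offset mm to centre [-0.7  0.8 38.8]
```

View pics/w2.png

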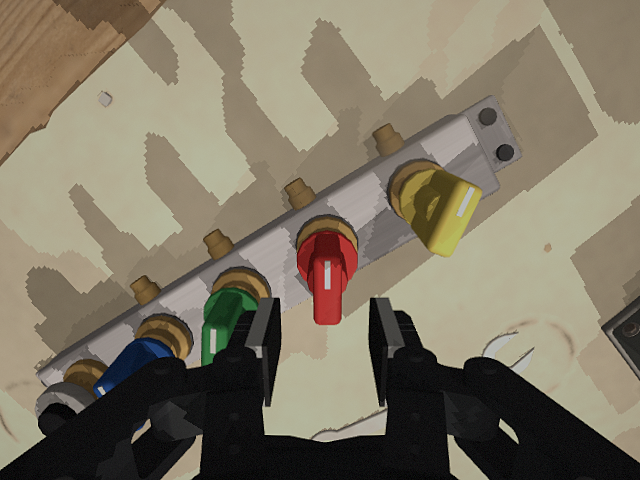

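apply_moves:
  moves:
    - {"jaw":0.4,"offset":[-0.5,0.5,25],"rot":[0,0,0]}
    - {"jaw":0.4,"offset":[0,0,20],"rot":[0,0,0]}
    - {"jaw":0.4,"offset":[0,0,11],"rot":[0,0,0]}
    - {"jaw":0.4,"offset":[0,0,0],"rot":[0,0,0]}
    - {"jaw":0.1,"offset":[0,0,0],"rot":[0,0,0]}

```text
time_s: 4.35
eef_pos: [0.5599, 0.0606, 0.0765]
eef_rot: [0.001, 0.325, 0.946, 0.0]
wrist_force: [-0.2, 0.1, 0.2]
opening: 0.199
grasp_force: 0.0
```

apply_moves:
  moves:
    - {"jaw":0,"offset":[0,0,0],"rot":[0,0,0]}
    - {"jaw":0,"offset":[0,0,0],"rot":[0,0,0]}
    - {"jaw":0,"offset":[0,0,0],"rot":[0,0,0]}
    - {"jaw":0,"offset":[0,0,0],"rot":[0,0,0]}
    - {"jaw":0,"offset":[0,0,0],"rot":[0,0,0]}

```text
time_s: 4.97
eef_pos: [0.5597, 0.0603, 0.0766]
eef_rot: [0.001, 0.325, 0.946, -0.0]
wrist_force: [-2.3, -1.7, 6.9]
opening: 0.142
grasp_force: 60.5
```

```bash
cat > s.py <<'E'
from h import *
o=ctrl.get_obs();q=np.array(o["eef_rot"]);M=R.from_quat(q[[1,2,3,0]]).as_matrix()
f=np.array(o["wrist_force"]);t=np.array(o["torque"])
print(round(o["time_s"],3),"pos",np.round(o["eef_pos"],4),"yaw",round(np.degrees(np.arctan2(M[1,1],M[0,1])),2),"F",np.round(f,2),"T",np.round(t,3),"q6",round(o["q"][5],4),"e6",round(o["joint_efforts"][5],3),"open",round(o["opening"],3),"grip",np.round(o["grasp_force"],1))
E
python3 s.py; python3 s.py
```

```text
4.975 pos [0.5597 0.0603 0.0766] yaw 52.06 F [-2.35 -1.69  6.88] T [-0.3    0.436  0.079] q6 -1.0117 e6 0.035 open 0.142 grip 60.5
4.975 pos [0.5597 0.0603 0.0766] yaw 52.06 F [-2.35 -1.69  6.88] T [-0.3    0.436  0.079] q6 -1.0117 e6 0.035 open 0.142 grip 60.5
```

apply_moves:
  moves:
    - {"jaw":0,"offset":[0,-0.17,0],"rot":[0,0,5]}
    - {"jaw":0,"offset":[0,-0.25,0],"rot":[0,0,7]}
    - {"jaw":0,"offset":[0,-0.25,0],"rot":[0,0,7]}
    - {"jaw":0,"offset":[0,-0.17,0],"rot":[0,0,5]}
    - {"jaw":0,"offset":[0,0,0],"rot":[0,0,0]}

```text
time_s: 5.6
eef_pos: [0.5592, 0.0598, 0.0766]
eef_rot: [0.001, 0.515, 0.857, 0.0]
wrist_force: [-1.9, -1.5, 6.0]
opening: 0.144
grasp_force: 60.6
```

```bash
python3 s.py
```

```text
5.6 pos [0.5592 0.0598 0.0766] yaw 27.99 F [-1.91 -1.45  6.03] T [-0.166  0.357  0.01 ] q6 -0.5928 e6 0.346 open 0.144 grip 60.6
```

apply_moves:
  moves:
    - {"jaw":0,"offset":[0,-0.03,0],"rot":[0,0,1]}
    - {"jaw":0,"offset":[0,-0.04,0],"rot":[0,0,1]}
    - {"jaw":0,"offset":[0,-0.04,0],"rot":[0,0,1]}
    - {"jaw":0,"offset":[0,-0.03,0],"rot":[0,0,1]}
    - {"jaw":0,"offset":[0,0,0],"rot":[0,0,0]}

```text
time_s: 6.22
eef_pos: [0.5591, 0.0597, 0.0767]
eef_rot: [0.001, 0.544, 0.839, 0.0]
wrist_force: [-2.4, -0.8, 5.3]
opening: 0.14
grasp_force: 60.6
```

```bash
python3 s.py
```

```text
6.225 pos [0.5591 0.0597 0.0767] yaw 24.04 F [-2.39 -0.8   5.32] T [-0.227  0.365  0.024] q6 -0.524 e6 0.044 open 0.14 grip 60.6
```

apply_moves:
  moves:
    - {"jaw":0,"offset":[0,-0.02,0],"rot":[0,0,0.5]}
    - {"jaw":0,"offset":[0,-0.02,0],"rot":[0,0,0.5]}
    - {"jaw":0,"offset":[0,-0.02,0],"rot":[0,0,0.5]}
    - {"jaw":0,"offset":[0,0,0],"rot":[0,0,0]}
    - {"jaw":0,"offset":[0,0,0],"rot":[0,0,0]}

```text
time_s: 6.85
eef_pos: [0.5591, 0.0597, 0.0767]
eef_rot: [0.001, 0.555, 0.832, 0.0]
wrist_force: [-2.9, -1.0, 6.3]
opening: 0.138
grasp_force: 60.6
```

```bash
python3 s.py
```

```text
6.85 pos [0.5591 0.0597 0.0767] yaw 22.55 F [-2.92 -1.03  6.28] T [-0.278  0.406  0.023] q6 -0.498 e6 -0.025 open 0.138 grip 60.6
```

apply_moves:
  moves:
    - {"jaw":0,"offset":[0,-0.02,0],"rot":[0,0,0.5]}
    - {"jaw":0,"offset":[0,-0.02,0],"rot":[0,0,0.5]}
    - {"jaw":0,"offset":[0,-0.02,0],"rot":[0,0,0.5]}
    - {"jaw":0,"offset":[0,0,0],"rot":[0,0,0]}
    - {"jaw":0,"offset":[0,0,0],"rot":[0,0,0]}

```text
time_s: 7.48
eef_pos: [0.559, 0.0596, 0.0766]
eef_rot: [0.001, 0.566, 0.824, 0.0]
wrist_force: [-1.7, -1.5, 6.0]
opening: 0.142
grasp_force: 60.6
```

```bash
python3 s.py
```

```text
7.475 pos [0.559  0.0596 0.0766] yaw 21.05 F [-1.75 -1.5   6.03] T [-0.197  0.306 -0.002] q6 -0.4719 e6 -0.025 open 0.142 grip 60.6
```

apply_moves:
  moves:
    - {"jaw":0,"offset":[0,-0.02,0],"rot":[0,0,0.5]}
    - {"jaw":0,"offset":[0,-0.02,0],"rot":[0,0,0.5]}
    - {"jaw":0,"offset":[0,-0.02,0],"rot":[0,0,0.5]}
    - {"jaw":0,"offset":[0,0,0],"rot":[0,0,0]}
    - {"jaw":0,"offset":[0,0,0],"rot":[0,0,0]}

```text
time_s: 8.1
eef_pos: [0.559, 0.0596, 0.0767]
eef_rot: [0.001, 0.577, 0.817, 0.0]
wrist_force: [-0.8, -1.6, 5.9]
opening: 0.141
grasp_force: 60.6
```

```bash
python3 s.py
```

```text
8.1 pos [0.559  0.0596 0.0767] yaw 19.55 F [-0.8  -1.63  5.87] T [-0.266  0.347 -0.022] q6 -0.4457 e6 -0.025 open 0.141 grip 60.6
```

apply_moves:
  moves:
    - {"jaw":0,"offset":[0,-0.02,0],"rot":[0,0,0.5]}
    - {"jaw":0,"offset":[0,-0.02,0],"rot":[0,0,0.5]}
    - {"jaw":0,"offset":[0,-0.02,0],"rot":[0,0,0.5]}
    - {"jaw":0,"offset":[0,0,0],"rot":[0,0,0]}
    - {"jaw":0,"offset":[0,0,0],"rot":[0,0,0]}

```text
time_s: 8.72
eef_pos: [0.5589, 0.0596, 0.0766]
eef_rot: [0.001, 0.587, 0.809, 0.0]
wrist_force: [-1.9, -1.2, 6.1]
opening: 0.144
grasp_force: 60.6
```

```bash
python3 s.py
```

```text
8.725 pos [0.5589 0.0596 0.0766] yaw 18.05 F [-1.89 -1.24  6.08] T [-0.205  0.332  0.005] q6 -0.4196 e6 -0.025 open 0.144 grip 60.6
```

apply_moves:
  moves:
    - {"jaw":0,"offset":[0,-0.02,0],"rot":[0,0,0.5]}
    - {"jaw":0,"offset":[0,-0.02,0],"rot":[0,0,0.5]}
    - {"jaw":0,"offset":[0,-0.02,0],"rot":[0,0,0.5]}
    - {"jaw":0,"offset":[0,0,0],"rot":[0,0,0]}
    - {"jaw":0,"offset":[0,0,0],"rot":[0,0,0]}

```text
time_s: 9.35
eef_pos: [0.5589, 0.0596, 0.0766]
eef_rot: [0.001, 0.598, 0.802, 0.0]
wrist_force: [-2.3, -2.0, 6.1]
opening: 0.141
grasp_force: 60.6
```

```bash
python3 s.py
```

```text
9.35 pos [0.5589 0.0596 0.0766] yaw 16.55 F [-2.29 -1.95  6.14] T [-0.189  0.337 -0.065] q6 -0.3935 e6 -0.025 open 0.141 grip 60.6
```

apply_moves:
  moves:
    - {"jaw":0,"offset":[0,-0.02,0],"rot":[0,0,0.5]}
    - {"jaw":0,"offset":[0,-0.02,0],"rot":[0,0,0.5]}
    - {"jaw":0,"offset":[0,-0.02,0],"rot":[0,0,0.5]}
    - {"jaw":0,"offset":[0,0,0],"rot":[0,0,0]}
    - {"jaw":0,"offset":[0,0,0],"rot":[0,0,0]}

```text
time_s: 9.98
eef_pos: [0.5589, 0.0596, 0.0767]
eef_rot: [0.001, 0.608, 0.794, 0.0]
wrist_force: [-2.1, -0.6, 5.9]
opening: 0.14
grasp_force: 60.6
```

```bash
python3 s.py
```

```text
9.975 pos [0.5589 0.0596 0.0767] yaw 15.05 F [-2.06 -0.63  5.89] T [-0.274  0.334 -0.025] q6 -0.3674 e6 -0.026 open 0.14 grip 60.6
```

apply_moves:
  moves:
    - {"jaw":0,"offset":[0,-0.02,0],"rot":[0,0,0.5]}
    - {"jaw":0,"offset":[0,-0.02,0],"rot":[0,0,0.5]}
    - {"jaw":0,"offset":[0,-0.02,0],"rot":[0,0,0.5]}
    - {"jaw":0,"offset":[0,0,0],"rot":[0,0,0]}
    - {"jaw":0,"offset":[0,0,0],"rot":[0,0,0]}

```text
time_s: 10.6
eef_pos: [0.5588, 0.0596, 0.0766]
eef_rot: [0.001, 0.619, 0.786, 0.0]
wrist_force: [-2.5, -1.4, 5.8]
opening: 0.143
grasp_force: 60.6
```

```bash
python3 s.py
```

```text
10.6 pos [0.5588 0.0596 0.0766] yaw 13.55 F [-2.54 -1.36  5.81] T [-0.189  0.302 -0.006] q6 -0.3412 e6 -0.026 open 0.143 grip 60.6
```

apply_moves:
  moves:
    - {"jaw":0,"offset":[0,-0.02,0],"rot":[0,0,0.5]}
    - {"jaw":0,"offset":[0,-0.02,0],"rot":[0,0,0.5]}
    - {"jaw":0,"offset":[0,-0.02,0],"rot":[0,0,0.5]}
    - {"jaw":0,"offset":[0,0,0],"rot":[0,0,0]}
    - {"jaw":0,"offset":[0,0,0],"rot":[0,0,0]}

```text
time_s: 11.22
eef_pos: [0.5588, 0.0595, 0.0767]
eef_rot: [0.001, 0.629, 0.777, 0.0]
wrist_force: [-2.3, -1.3, 5.4]
opening: 0.143
grasp_force: 60.6
```

```bash
python3 s.py
```

```text
11.225 pos [0.5588 0.0595 0.0767] yaw 12.05 F [-2.33 -1.29  5.42] T [-0.223  0.339 -0.038] q6 -0.3151 e6 -0.026 open 0.143 grip 60.6
```

apply_moves:
  moves:
    - {"jaw":0,"offset":[0,-0.02,0],"rot":[0,0,0.5]}
    - {"jaw":0,"offset":[0,-0.02,0],"rot":[0,0,0.5]}
    - {"jaw":0,"offset":[0,-0.02,0],"rot":[0,0,0.5]}
    - {"jaw":0,"offset":[0,0,0],"rot":[0,0,0]}
    - {"jaw":0,"offset":[0,0,0],"rot":[0,0,0]}

```text
time_s: 11.85
eef_pos: [0.5587, 0.0595, 0.0766]
eef_rot: [0.001, 0.639, 0.769, 0.0]
wrist_force: [-2.1, -1.4, 5.5]
opening: 0.141
grasp_force: 60.6
```

```bash
python3 s.py
```

```text
11.85 pos [0.5587 0.0595 0.0766] yaw 10.55 F [-2.13 -1.43  5.53] T [-0.171  0.276  0.03 ] q6 -0.2889 e6 -0.026 open 0.141 grip 60.6
```

apply_moves:
  moves:
    - {"jaw":0,"offset":[0,-0.02,0],"rot":[0,0,0.5]}
    - {"jaw":0,"offset":[0,-0.02,0],"rot":[0,0,0.5]}
    - {"jaw":0,"offset":[0,-0.02,0],"rot":[0,0,0.5]}
    - {"jaw":0,"offset":[0,0,0],"rot":[0,0,0]}
    - {"jaw":0,"offset":[0,0,0],"rot":[0,0,0]}

```text
time_s: 12.48
eef_pos: [0.5587, 0.0595, 0.0767]
eef_rot: [0.001, 0.649, 0.761, 0.001]
wrist_force: [-1.7, -1.0, 5.3]
opening: 0.138
grasp_force: 60.6
```

```bash
python3 s.py
```

```text
12.475 pos [0.5587 0.0595 0.0767] yaw 9.05 F [-1.71 -1.02  5.3 ] T [-0.235  0.303 -0.072] q6 -0.2628 e6 -0.026 open 0.138 grip 60.6
```

apply_moves:
  moves:
    - {"jaw":0,"offset":[0,-0.02,0],"rot":[0,0,0.5]}
    - {"jaw":0,"offset":[0,-0.02,0],"rot":[0,0,0.5]}
    - {"jaw":0,"offset":[0,-0.02,0],"rot":[0,0,0.5]}
    - {"jaw":0,"offset":[0,0,0],"rot":[0,0,0]}
    - {"jaw":0,"offset":[0,0,0],"rot":[0,0,0]}

```text
time_s: 13.1
eef_pos: [0.5586, 0.0595, 0.0767]
eef_rot: [0.001, 0.659, 0.752, 0.001]
wrist_force: [-2.0, -0.1, 5.9]
opening: 0.14
grasp_force: 60.6
```

```bash
python3 s.py
```

```text
13.1 pos [0.5586 0.0595 0.0767] yaw 7.55 F [-2.   -0.08  5.92] T [-0.263  0.297 -0.065] q6 -0.2366 e6 -0.026 open 0.14 grip 60.6
```

apply_moves:
  moves:
    - {"jaw":0,"offset":[0,-0.02,0],"rot":[0,0,0.5]}
    - {"jaw":0,"offset":[0,-0.02,0],"rot":[0,0,0.5]}
    - {"jaw":0,"offset":[0,-0.02,0],"rot":[0,0,0.5]}
    - {"jaw":0,"offset":[0,0,0],"rot":[0,0,0]}
    - {"jaw":0,"offset":[0,0,0],"rot":[0,0,0]}

```text
time_s: 13.72
eef_pos: [0.5586, 0.0595, 0.0767]
eef_rot: [0.001, 0.669, 0.743, 0.001]
wrist_force: [-1.6, -1.6, 5.5]
opening: 0.139
grasp_force: 60.5
```

```bash
python3 s.py
```

```text
13.725 pos [0.5586 0.0595 0.0767] yaw 6.05 F [-1.6  -1.59  5.48] T [-0.206  0.267  0.004] q6 -0.2104 e6 -0.026 open 0.139 grip 60.5
```

apply_moves:
  moves:
    - {"jaw":0,"offset":[0,-0.02,0],"rot":[0,0,0.5]}
    - {"jaw":0,"offset":[0,-0.02,0],"rot":[0,0,0.5]}
    - {"jaw":0,"offset":[0,-0.02,0],"rot":[0,0,0.5]}
    - {"jaw":0,"offset":[0,0,0],"rot":[0,0,0]}
    - {"jaw":0,"offset":[0,0,0],"rot":[0,0,0]}

```text
time_s: 14.35
eef_pos: [0.5585, 0.0595, 0.0767]
eef_rot: [0.001, 0.678, 0.735, 0.001]
wrist_force: [-1.7, -0.7, 5.6]
opening: 0.143
grasp_force: 60.5
```

```bash
python3 s.py
```

```text
14.35 pos [0.5585 0.0595 0.0767] yaw 4.55 F [-1.7  -0.75  5.64] T [-0.174  0.246 -0.034] q6 -0.1843 e6 -0.026 open 0.143 grip 60.5
```

apply_moves:
  moves:
    - {"jaw":0,"offset":[0,-0.02,0],"rot":[0,0,0.5]}
    - {"jaw":0,"offset":[0,-0.02,0],"rot":[0,0,0.5]}
    - {"jaw":0,"offset":[0,-0.02,0],"rot":[0,0,0.5]}
    - {"jaw":0,"offset":[0,0,0],"rot":[0,0,0]}
    - {"jaw":0,"offset":[0,0,0],"rot":[0,0,0]}

```text
time_s: 14.98
eef_pos: [0.5585, 0.0595, 0.0767]
eef_rot: [0.001, 0.688, 0.726, 0.001]
wrist_force: [-1.2, -1.3, 4.7]
opening: 0.14
grasp_force: 60.5
```

```bash
python3 s.py
```

```text
14.975 pos [0.5585 0.0595 0.0767] yaw 3.05 F [-1.18 -1.32  4.73] T [-0.207  0.287 -0.057] q6 -0.1581 e6 -0.027 open 0.14 grip 60.5
```

apply_moves:
  moves:
    - {"jaw":0,"offset":[0,-0.02,0],"rot":[0,0,0.5]}
    - {"jaw":0,"offset":[0,-0.02,0],"rot":[0,0,0.5]}
    - {"jaw":0,"offset":[0,-0.02,0],"rot":[0,0,0.5]}
    - {"jaw":0,"offset":[0,0,0],"rot":[0,0,0]}
    - {"jaw":0,"offset":[0,0,0],"rot":[0,0,0]}

```text
time_s: 15.6
eef_pos: [0.5584, 0.0595, 0.0766]
eef_rot: [0.001, 0.697, 0.717, 0.001]
wrist_force: [-1.8, -0.9, 5.7]
opening: 0.138
grasp_force: 60.5
```

```bash
python3 s.py
```

```text
15.6 pos [0.5584 0.0595 0.0766] yaw 1.55 F [-1.83 -0.92  5.69] T [-0.205  0.233  0.002] q6 -0.132 e6 -0.027 open 0.138 grip 60.5
```

apply_moves:
  moves:
    - {"jaw":0,"offset":[0,-0.02,0],"rot":[0,0,0.5]}
    - {"jaw":0,"offset":[0,-0.02,0],"rot":[0,0,0.5]}
    - {"jaw":0,"offset":[0,-0.02,0],"rot":[0,0,0.5]}
    - {"jaw":0,"offset":[0,0,0],"rot":[0,0,0]}
    - {"jaw":0,"offset":[0,0,0],"rot":[0,0,0]}

```text
time_s: 16.23
eef_pos: [0.5584, 0.0595, 0.0767]
eef_rot: [0.001, 0.707, 0.708, 0.001]
wrist_force: [-0.8, -1.4, 5.3]
opening: 0.14
grasp_force: 60.5
```

```bash
python3 s.py
```

```text
16.225 pos [0.5584 0.0595 0.0767] yaw 0.08 F [-0.83 -1.44  5.31] T [-0.233  0.169  0.182] q6 -0.1061 e6 0.187 open 0.14 grip 60.5
```

apply_moves:
  moves:
    - {"jaw":0,"offset":[0,0,0],"rot":[0,0,0.1]}
    - {"jaw":0,"offset":[0,0,0],"rot":[0,0,0.1]}
    - {"jaw":0,"offset":[0,0,0],"rot":[0,0,0.1]}
    - {"jaw":0,"offset":[0,0,0],"rot":[0,0,0]}
    - {"jaw":0,"offset":[0,0,0],"rot":[0,0,0]}

```text
time_s: 16.85
eef_pos: [0.5584, 0.0595, 0.0767]
eef_rot: [0.001, 0.708, 0.706, 0.001]
wrist_force: [-1.3, -1.5, 4.9]
opening: 0.145
grasp_force: 60.6
```

```bash
python3 s.py
```

```text
16.85 pos [0.5584 0.0595 0.0767] yaw -0.21 F [-1.33 -1.52  4.85] T [-0.211  0.259  0.265] q6 -0.101 e6 0.254 open 0.145 grip 60.6
```

apply_moves:
  moves:
    - {"jaw":0,"offset":[0,0,0],"rot":[0,0,0.1]}
    - {"jaw":0,"offset":[0,0,0],"rot":[0,0,0.1]}
    - {"jaw":0,"offset":[0,0,0],"rot":[0,0,0.1]}
    - {"jaw":0,"offset":[0,0,0],"rot":[0,0,0]}
    - {"jaw":0,"offset":[0,0,0],"rot":[0,0,0]}

```text
time_s: 17.48
eef_pos: [0.5584, 0.0595, 0.0767]
eef_rot: [0.001, 0.71, 0.704, 0.001]
wrist_force: [-0.6, -2.7, 4.9]
opening: 0.14
grasp_force: 60.6
```

```bash
python3 s.py
```

```text
17.475 pos [0.5584 0.0595 0.0767] yaw -0.51 F [-0.61 -2.73  4.93] T [-0.206  0.213  0.304] q6 -0.0958 e6 0.272 open 0.14 grip 60.6
```

apply_moves:
  moves:
    - {"jaw":0,"offset":[0,0,0],"rot":[0,0,0.2]}
    - {"jaw":0,"offset":[0,0,0],"rot":[0,0,0.2]}
    - {"jaw":0,"offset":[0,0,0],"rot":[0,0,0.2]}
    - {"jaw":0,"offset":[0,0,0],"rot":[0,0,0.1]}
    - {"jaw":0,"offset":[0,0,0],"rot":[0,0,0]}

```text
time_s: 18.1
eef_pos: [0.5584, 0.0595, 0.0767]
eef_rot: [0.001, 0.714, 0.7, 0.001]
wrist_force: [-1.2, -1.1, 4.8]
opening: 0.141
grasp_force: 60.6
```

```bash
python3 s.py
```

```text
18.1 pos [0.5584 0.0595 0.0767] yaw -1.2 F [-1.21 -1.06  4.79] T [-0.202  0.195  0.273] q6 -0.0837 e6 0.318 open 0.141 grip 60.6
```

apply_moves:
  moves:
    - {"jaw":0,"offset":[0,0,0],"rot":[0,0,0.1]}
    - {"jaw":0,"offset":[0,0,0],"rot":[0,0,0.1]}
    - {"jaw":0,"offset":[0,0,0],"rot":[0,0,0.1]}
    - {"jaw":0,"offset":[0,0,0],"rot":[0,0,0.1]}
    - {"jaw":0,"offset":[0,0,0],"rot":[0,0,0]}

```text
time_s: 18.73
eef_pos: [0.5583, 0.0595, 0.0766]
eef_rot: [0.001, 0.717, 0.697, 0.001]
wrist_force: [-0.8, -1.8, 5.1]
opening: 0.139
grasp_force: 60.6
```

```bash
python3 s.py
```

```text
18.725 pos [0.5583 0.0595 0.0766] yaw -1.6 F [-0.83 -1.82  5.14] T [-0.24   0.209  0.301] q6 -0.0767 e6 0.344 open 0.139 grip 60.6
```

apply_moves:
  moves:
    - {"jaw":0.35,"offset":[0,0,0],"rot":[0,0,0]}
    - {"jaw":0.35,"offset":[0,0,0],"rot":[0,0,0]}
    - {"jaw":0.35,"offset":[0,0,0],"rot":[0,0,0]}
    - {"jaw":0.35,"offset":[0,0,-20],"rot":[0,0,0]}
    - {"jaw":0.35,"offset":[0,0,-45],"rot":[0,0,0]}

```text
time_s: 19.35
eef_pos: [0.5554, 0.0599, 0.1386]
eef_rot: [-0.002, 0.717, 0.697, -0.002]
wrist_force: [0.7, -0.2, 0.2]
opening: 0.347
grasp_force: 0.0
```

```bash
python3 s.py; python3 c.py
```

```text
19.35 pos [0.5554 0.0599 0.1386] yaw -1.65 F [ 0.69 -0.2   0.16] T [ 0.002 -0.012 -0.046] q6 -0.0762 e6 -0.0 open 0.347 grip 0.0
0.81 [330. 257.]
1620 150 rect [558.3  61. ] [33.7 12.7] 89.2
white [0.5586 0.0695 0.1042]
mean [0.5585 0.0621 0.1035] bar yaw 89.3 tool y yaw -1.7 red px 330 256
tool offset mm to centre [ 1.1  3.2 48.6]
```

apply_moves:
  moves:
    - {"jaw":0.2,"offset":[-40,-3,-10],"rot":[0,0,0]}
    - {"jaw":0,"offset":[-50,-4,-10],"rot":[0,0,0]}
    - {"jaw":0,"offset":[-50,-4,0],"rot":[0,0,0]}
    - {"jaw":0,"offset":[-34,-4,0],"rot":[0,0,0]}
    - {"jaw":0,"offset":[0,0,0],"rot":[0,0,0]}

```text
time_s: 20.08
eef_pos: [0.5369, -0.1159, 0.1598]
eef_rot: [-0.0, 0.718, 0.696, -0.0]
wrist_force: [1.1, 0.1, -0.5]
opening: -0.003
grasp_force: 0.0
```

```bash
python3 s.py
python3 - <<'E'
from h import *
o=ctrl.get_obs();T=camT("wrist",o); im,dep=ctrl.camera("wrist"); cv2.imwrite("pics/w3.png",im[:,:,::-1])
q=np.array(o["eef_rot"]);M=R.from_quat(q[[1,2,3,0]]).as_matrix()
for r in ctrl.outline_of("wrist","vent_button_top")[:2]:
    v,u=np.nonzero(r["region"]&(dep>0))
    P=[]
    for a,b in zip(u[::2],v[::2]):
        c,d=ray("wrist",(a,b),T); P.append(c+d*dep[b,a])
    P=np.array(P); z=P[:,2]; tp=P[(z>.078)&(z<.086)]
    (c,rad)=cv2.minEnclosingCircle((tp[:,:2]*1000).astype(np.float32))
    print(r["score"],r["position"],len(tp),np.round(tp.mean(0),4),np.round(c,1),round(rad,1),"tool off",np.round(1000*M.T@(np.r_[np.array(c)/1000,.082]-o["eef_pos"]),1))
E
```

```text
20.075 pos [ 0.5369 -0.1159  0.1598] yaw -1.86 F [ 1.15  0.12 -0.47] T [-0.034 -0.026  0.023] q6 -0.3961 e6 -0.297 open -0.003 grip 0.0
0.76 [325.3, 278.4] 526 [ 0.536  -0.1343  0.0807] [ 536.  -135.5] 11.6 tool off [-19.6  -0.3  77.8]
```

View pics/w3.png

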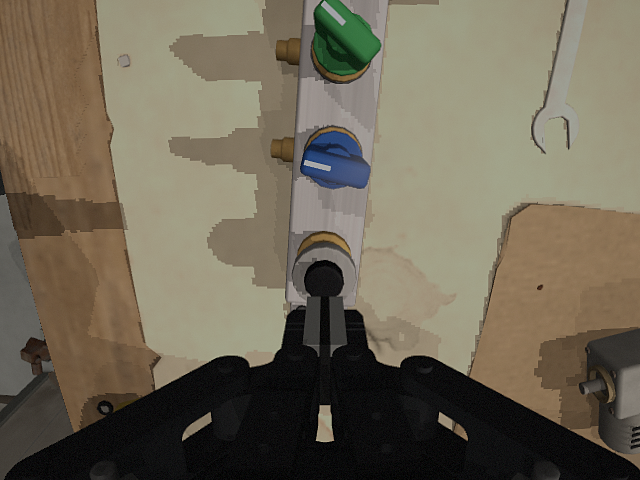

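apply_moves:
  moves:
    - {"jaw":0,"offset":[-18.8,-0.5,0],"rot":[0,0,0]}
    - {"jaw":0,"offset":[0,0,30],"rot":[0,0,0]}
    - {"jaw":0,"offset":[0,0,25],"rot":[0,0,0]}
    - {"jaw":0,"offset":[0,0,10],"rot":[0,0,0]}
    - {"jaw":0,"offset":[0,0,0],"rot":[0,0,0]}

```text
time_s: 20.8
eef_pos: [0.5361, -0.1323, 0.0949]
eef_rot: [-0.001, 0.717, 0.697, -0.0]
wrist_force: [0.8, 0.1, -0.0]
opening: 0.004
grasp_force: 0.0
```

```bash
python3 s.py
```

```text
20.8 pos [ 0.5361 -0.1323  0.0949] yaw -1.61 F [ 0.81  0.06 -0.03] T [-0.054  0.034 -0.039] q6 -0.4287 e6 -0.006 open 0.004 grip 0.0
```

apply_moves:
  moves:
    - {"jaw":0,"offset":[-2,0,4],"rot":[0,0,0]}
    - {"jaw":0,"offset":[0,0,4],"rot":[0,0,0]}
    - {"jaw":0,"offset":[0,0,4],"rot":[0,0,0]}
    - {"jaw":0,"offset":[0,0,3],"rot":[0,0,0]}
    - {"jaw":0,"offset":[0,0,0],"rot":[0,0,0]}

```text
time_s: 21.42
eef_pos: [0.5364, -0.1346, 0.0804]
eef_rot: [0.0, 0.717, 0.697, 0.0]
wrist_force: [-0.2, -0.2, 2.3]
opening: -0.002
grasp_force: 1.4
```

```bash
python3 s.py
```

```text
21.425 pos [ 0.5364 -0.1346  0.0804] yaw -1.65 F [-0.2  -0.24  2.28] T [ 0.041  0.138 -0.043] q6 -0.4317 e6 -0.001 open -0.002 grip 1.4
```

apply_moves:
  moves:
    - {"jaw":0,"offset":[0,0,1.5],"rot":[0,0,0]}
    - {"jaw":0,"offset":[0,0,1.5],"rot":[0,0,0]}
    - {"jaw":0,"offset":[0,0,1],"rot":[0,0,0]}
    - {"jaw":0,"offset":[0,0,0.4],"rot":[0,0,0]}
    - {"jaw":0,"offset":[0,0,0],"rot":[0,0,0]}

```text
time_s: 22.05
eef_pos: [0.5364, -0.1346, 0.0762]
eef_rot: [0.0, 0.717, 0.697, 0.0]
wrist_force: [-1.4, 0.3, 5.4]
opening: 0.001
grasp_force: 2.9
```

```bash
python3 s.py
```

```text
22.05 pos [ 0.5364 -0.1346  0.0762] yaw -1.65 F [-1.4   0.31  5.41] T [0.085 0.337 0.041] q6 -0.4317 e6 -0.002 open 0.001 grip 2.9
```

apply_moves:
  moves:
    - {"jaw":0,"offset":[0,0,0.3],"rot":[0,0,0]}
    - {"jaw":0,"offset":[0,0,0.2],"rot":[0,0,0]}
    - {"jaw":0,"offset":[0,0,0],"rot":[0,0,0]}
    - {"jaw":0,"offset":[0,0,0],"rot":[0,0,0]}
    - {"jaw":0,"offset":[0,0,0],"rot":[0,0,0]}

```text
time_s: 22.68
eef_pos: [0.5364, -0.1346, 0.076]
eef_rot: [0.0, 0.717, 0.697, 0.0]
wrist_force: [-2.1, 0.9, 8.1]
opening: -0.001
grasp_force: 4.2
```

```bash
python3 s.py
```

```text
22.675 pos [ 0.5364 -0.1346  0.076 ] yaw -1.64 F [-2.09  0.87  8.05] T [ 0.17   0.528 -0.034] q6 -0.4317 e6 -0.002 open -0.001 grip 4.2
```

apply_moves:
  moves:
    - {"jaw":0,"offset":[0,0,0.3],"rot":[0,0,0]}
    - {"jaw":0,"offset":[0,0,0],"rot":[0,0,0]}
    - {"jaw":0,"offset":[0,0,0],"rot":[0,0,0]}
    - {"jaw":0,"offset":[0,0,0],"rot":[0,0,0]}
    - {"jaw":0,"offset":[0,0,0],"rot":[0,0,0]}

```text
time_s: 23.3
eef_pos: [0.5365, -0.1346, 0.076]
eef_rot: [0.0, 0.717, 0.697, -0.0]
wrist_force: [-2.6, 1.6, 10.6]
opening: 0.001
grasp_force: 5.2
```

```bash
python3 s.py
```

```text
23.3 pos [ 0.5365 -0.1346  0.076 ] yaw -1.64 F [-2.59  1.58 10.64] T [ 0.276  0.611 -0.012] q6 -0.4317 e6 -0.002 open 0.001 grip 5.2
```

apply_moves:
  moves:
    - {"jaw":0,"offset":[0,0,0],"rot":[0,0,0]}
    - {"jaw":0,"offset":[0,0,-4],"rot":[0,0,0]}
    - {"jaw":0,"offset":[0,0,-6],"rot":[0,0,0]}
    - {"jaw":0,"offset":[0,0,-30],"rot":[0,0,0]}
    - {"jaw":0,"offset":[0,0,-50],"rot":[0,0,0]}

```text
time_s: 23.92
eef_pos: [0.5346, -0.1337, 0.1638]
eef_rot: [-0.002, 0.717, 0.697, -0.001]
wrist_force: [1.5, -0.8, 0.1]
opening: -0.0
grasp_force: 0.0
```

apply_moves:
  moves:
    - {"jaw":0,"offset":[0,0,-30],"rot":[0,0,0]}
    - {"jaw":0,"offset":[0,0,0],"rot":[0,0,0]}
    - {"jaw":0,"offset":[0,0,0],"rot":[0,0,0]}
    - {"jaw":0,"offset":[0,0,0],"rot":[0,0,0]}
    - {"jaw":0,"offset":[0,0,0],"rot":[0,0,0]}

```text
time_s: 24.55
eef_pos: [0.5357, -0.1342, 0.1938]
eef_rot: [-0.001, 0.717, 0.697, -0.0]
wrist_force: [0.3, -0.4, 1.0]
opening: -0.0
grasp_force: 0.0
```

```bash
python3 b.py w4
```

```text
{'time_s': np.float64(24.55), 'q': array([-0.4605,  0.1685,  1.7001,  0.    ,  1.2753, -0.4317]), 'eef_pos': array([ 0.5357, -0.1342,  0.1938]), 'eef_rot': array([-1.100e-03,  7.172e-01,  6.969e-01, -4.000e-04]), 'wrist_force': array([ 0.2832, -0.4129,  1.0488]), 'torque': array([-0.056 ,  0.0372,  0.0579])}
green_pointer 0.58 [346.  23.] [ 0.5503 -0.0119  0.1   ] 2378 top [ 0.5544 -0.0081  0.1036] 0.1062
green_pointer 0.53 [326. 234.] [ 0.537  -0.1281  0.1   ] 1096 top [ 0.536  -0.1352  0.0806] 0.0823
blue_pointer 0.59 [336. 126.] [ 0.5441 -0.0655  0.1   ] 2389 top [ 0.5437 -0.0664  0.1035] 0.1058
vent_button_top 0.73 [325. 234.] [ 0.5363 -0.1338  0.082 ] 1021 top [ 0.5363 -0.1354  0.0807] 0.0825
vent_button_top 0.47 [140. 384.] [ 0.3929 -0.2478  0.082 ] 1891 top [ 0.4886 -0.1221  0.2604] 0.2618
```

View pics/w4.png

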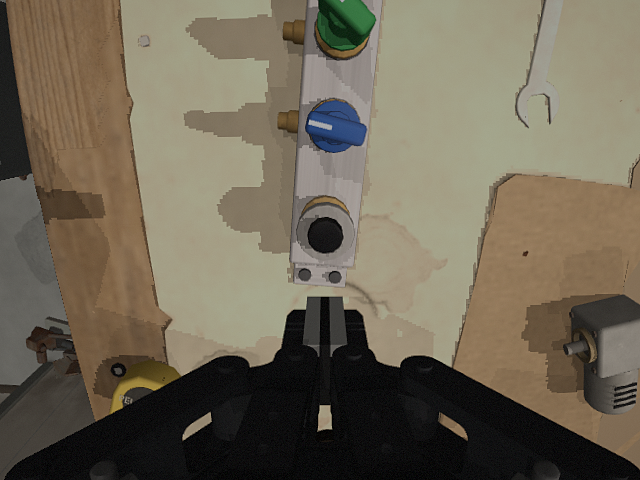

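The picture shows the button at (325,234), back out to 82 mm. The blue (335,125) and green (345,20) knobs are undisturbed, and the fingers are clear of everything.

```bash
python3 -c "
from bench import ctrl
print(ctrl.hand_in())"
```

```text
the job is handed in; nothing more can be done
None
```

The job is handed in: the red valve is shut after about 53° clockwise and nipped to roughly 0.34 N m (worst case about 0.37, by the wrist joint's effort); the vent button was then held fully in for over half a second and came back out.

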